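# Show the heart cookie stamp to the phone

### The job

Slide open the lid of the bamboo box, take the heart-shaped cookie stamp out by its wooden handle and hold it up to the phone's front camera, so that I can check in the picture that the pattern on its underside is clean: the patterned face about 15 cm in front of the lens, centred and square to it, the heart the right way up in the picture (lobes towards the top of the phone, point towards its bottom). Finish while holding it still there in the air; leave the other two stamps in the box and do not touch the phone or shift anything else on the counter.

Things in the scene. Friction and masses are not known exactly. Their poses are not given: they have to be found in the camera images.
- bamboo_box: Bamboo box, fixed to the counter, 116 mm wide (x from -58 to 58), 276 mm long (y from -160 to 116), 80 mm high, walls 8, floor 6 mm thick; origin in its underside below the middle bay. Inside, low dividers (top 28 mm above the counter) make three bays centred at y = -72, 0, +72 mm, one stamp upright in each, in any order, tops 70 mm above the counter, and an empty short bay at -y.
- lid (a joint): How far the box's bamboo lid (98 x 266 x 5 mm, top surface 78.5 mm above the counter) is slid open, in m: 0 shut, 0.215 fully open. It slides in grooves along the box's -y, so the bay at +y comes free first and the third bay, at y = -72 mm, only when fully open. Rubs with about 1.5 N, stays where it is left, cannot be lifted off.
- lid_pull (a point): Centre of the upright wooden batten on top of the lid, nearer its -y end, that serves as pull: 60 mm long (box x), 12 mm thick (box y), 20 mm high; its top is 98.5 mm above the counter, this point 10 mm below the top. Axes as the box.
- heart_stamp: Cookie stamp, about 120 g: heart-shaped aluminium plate 12 mm thick, 55 mm wide (y), x from -23 mm (point) to +27 mm (lobes); on its middle a round wooden handle 24 mm in diameter, straight from 22 to 58 mm above the underside, 64 mm tall in all. Origin in the patterned underside on the handle's axis; z up the handle. At the start the lobes point to box +x, give or take 35 degrees.
- heart_face (a point): The origin of the heart stamp: middle of its patterned underside, on the handle's axis. Axes as the stamp.
- heart_handle_top (a point): Top end of the heart stamp's handle, on its axis, 64 mm from the underside. Axes as the stamp.
- round_stamp: Cookie stamp with a round plate 56 mm in diameter and the same handle; origin at the centre of its underside. To be left in the box.
- square_stamp: Cookie stamp with a square plate 50 x 50 mm and the same handle; origin at the centre of its underside. To be left in the box.
- lens (a point): Front camera lens, a dot at the middle of the top edge of the screen of a phone (72 x 146 x 8 mm, on its short edge, leaning far back). -x is where it looks, square out of the screen: towards the robot's side and 50 to 63 degrees above level. z runs along the screen to the phone's top, y to its left as the robot sees it. 11 mm below the top edge, 11 to 13 cm above the counter. The tilt is stiff.
- phone_stand: Aluminium table stand that carries the phone, fixed to the counter; foot 100 x 80 mm, its middle 15 mm behind (+x) the origin, which lies on the counter. Neither it nor the phone is to be touched.
- jar_sticks: Square acrylic jar with bamboo lid, 86 x 86 x 126 mm, cinnamon sticks in it; origin at the centre of its underside. Bystander.
- jar_cubes: The same jar with sugar cubes. Bystander.
- jar_biscuits: The same jar with round biscuits. Bystander.
- teapot: White ceramic teapot, body 132 mm across, 127 mm high, spout to its y reaching 122 mm, handle to -y reaching 106 mm; origin at the centre of its underside. Bystander.
- canister: Small glass canister with hinged glass lid, rubber gasket and wire clasp, 84 mm across, 95 mm high; origin at the centre of its underside. Bystander.
- ladle: Steel ladle lying on the counter, bowl 84 mm across and 34 mm high, handle 260 mm long along its -x; origin at the centre of the underside of the bowl. Bystander.

How it is judged:
By the outcome, as a careful person would: the job done as asked, in the order asked, and still so for the second after the job is handed in, while the arm keeps its last pose, push and grip.
It also fails if it takes over 51 s, if anything falls off the work surface, if the arm or the gripper's body presses on something with over 40 N, if the wrist force passes 120 N, or if a joint passes its speed limit or range.

### The arm

A 6-joint arm with a two-finger parallel gripper is mounted at the origin on the work surface. World frame = base frame: x ahead of the robot, y to its left, z up, the work surface at z = 0. Lengths are in m, angles in rad, forces in N, time in s.
With the tool pointing down it reaches from about 0.375 to 0.9 m from the base axis. Payload 3.1 kg.
Tool frame: the origin (TCP) lies on the centre line of the jaws, within the pads' length; the fingertips stand 14 mm ahead of it and the grasp point (between the pads) lies 5 mm behind it; z points along the fingers, y is the line along which they close (so a half turn about z gives the same grasp; the last joint's range is limited). The gripper opens to 87 mm and grips with 3 to 60 N. Pads are 19 mm wide; open, the fingers measure 117 mm over their backs; the gripper's body (75 mm by 190 mm) begins 51 mm behind the grasp point.
Start: joints at [-1.431, 0.527, 1.433, -0, 1.181, -0.178], TCP at [0.195, -0.594, 0.214] pointing down, gripper open.
Joint ranges: [-3.08, 3.08], [-0.75, 2.2], [0.22, 2.44], [-1.43, 4.57], [0, 2.65], [-2.85, 2.85]. Speed limits (rad/s): [2.79, 2.79, 3.14, 3.14, 3.14, 3.14].

### API

Orientations are given as a unit quaternion [x, y, z, w].
In Python, from rig import robot gives the robot as it stands.
- The arm moves only by the tool move_arm, never from a script. Its argument "commands" is a list of rows, each an object with "hand": the finger opening in cm, from 0 to 8.7; "travel": the shift along the tool's x, y, z in cm, a list of three; "twist": the turn, a rotation vector about the tool's x, y, z in degrees, a list of three. In form: [{"hand": hand, "travel": [dx, dy, dz], "twist": [wx, wy, wz]}, ...]. A call has 1 to 5 rows; each row shifts and turns the commanded pose from where the row before left it, along the tool's axes as they then stand; what a row does not reach is not made up. A row lasts 1/12 s, in which the tool goes at most 41.7 mm and 7.16 degrees, less where a joint would pass 70% of its speed; a pose out of reach is approached as far as the arm can. A call is refused whole if a number of a shift passes 4.17 or a number of a turn 7.16, either way. A call with a gripper value outside its range is refused whole. The fingers move at their own pace and stop on an object; "force" is the grip in N (left out, the last holds). Time passes only in rows, so rows that do not move let the fingers close. It gives the time, the measured TCP pose, the force, the opening and the grip force at its end, in the units of the state.
- robot.get_obs(): the state, without advancing time (a new reading comes with each control period).
- robot.camera(name): name is "side" or "top"; returns a dict with "frame" (480x640x3 uint8, red, green, blue), "fov_y" (degrees; the focal length in pixels is half the picture's height over the tangent of half this angle, whatever the lens; pixels are square), "cx", "cy" (the principal point, pixels), "extrinsics" (4x4, takes a point from camera to world coordinates). Camera axes: x right, y down, z forward; pixel columns grow to the right and rows downward; lengths in m; the calibration is good to about 2 mm. A picture is of the moment at which its call begins. There is no depth.
- robot.hand_in(): hands the job in; it is judged then, once.
The state is a dict: "time": time; "q": joint angles; "joint_velocities": joint speeds; "joint_torque": joint torques, N m; "position": TCP position; "tool_rot": TCP orientation; "ft_force": force on the tool from outside, world axes, zero at the start; "moment": the same for the moment, N m; "grip_width": finger opening in m; "grip_force": force on a finger pad.
Only numpy, scipy, OpenCV 4.12 (cv2) and the standard library are available. Lean on these libraries where they do the work, as an engineer would, in place of code of your own. Each camera call takes 0.05 s, during which the arm holds its last target. There are 200 camera calls.

## Working session

There is one attempt and no reset: what is moved stays moved. The work goes in short steps, Python scripts to look and compute and a tool call to move; the robot and the scene stay as the last step left them, time stands still between calls to the robot, and variables do not carry over. Pictures are saved under pics/ and viewed, at most 10 in all, crops included, and the job is handed in when it is done.

Besides the shell and the picture viewer there is one more tool, called after ">>>" as name([rows], argument=value, ...), one row to a line, values as JSON. move_arm: Moves the arm, as the interface text tells. Its arguments: {"type":"object","properties":{"commands":{"type":"array"},"force":{"type":"number"}},"required":["commands"]}

```bash
mkdir -p pics; ls; python3 - <<'E'
from rig import robot
import cv2,numpy as np
for n in("side","top"):
    c=robot.camera(n); cv2.imwrite(f"pics/{n}0.png",c["frame"][...,::-1])
    print(n,c["fov_y"],c["cx"],c["cy"],np.round(c["extrinsics"],4).tolist(),c.keys())
print(robot.get_obs())
E
```

```text
pics
side 47.732764772726206 311.9022254399652 237.85466017962787 [[-0.9366, -0.2573, 0.2378, 0.3185], [-0.3503, 0.6981, -0.6244, 0.6418], [-0.0053, -0.6682, -0.744, 1.0094], [0.0, 0.0, 0.0, 1.0]] dict_keys(['frame', 'fov_y', 'cx', 'cy', 'extrinsics'])
top 42.388451015760864 316.9733425412108 236.13795768723833 [[-0.0334, -0.9766, 0.2126, 0.2927], [-0.9994, 0.0313, -0.0132, -0.0846], [0.0062, -0.213, -0.977, 1.4893], [0.0, 0.0, 0.0, 1.0]] dict_keys(['frame', 'fov_y', 'cx', 'cy', 'extrinsics'])
{'time': 0.1, 'q': array([-1.43148593e+00,  5.28363865e-01,  1.43373527e+00, -3.54726569e-05,
        1.18138246e+00, -1.78528124e-01]), 'joint_velocities': array([-0.0003185 , -0.00148731, -0.00235974, -0.00039353, -0.00046284,
       -0.00074591]), 'joint_torque': array([-4.35591874e-04, -4.40986669e+01, -1.77150428e+01,  6.35657413e-02,
        5.33983216e-02, -3.69135353e-05]), 'position': array([ 0.19523091, -0.59304109,  0.2130876 ]), 'tool_rot': array([ 9.87397380e-01,  1.58257770e-01,  2.11988549e-06, -9.44610413e-04]), 'ft_force': array([-0.49835732,  0.26612902,  0.73155325]), 'moment': array([-0.02559274,  0.02474746,  0.00015146]), 'grip_force': 0.0, 'grip_width': 0.08700182347229794}
```

View pics/side0.png

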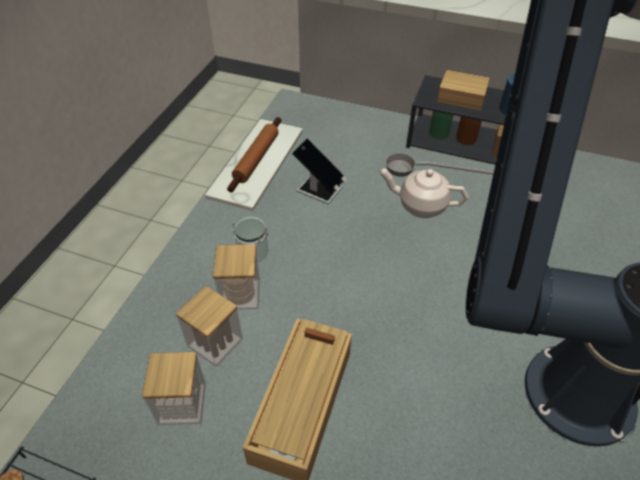

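View pics/top0.png

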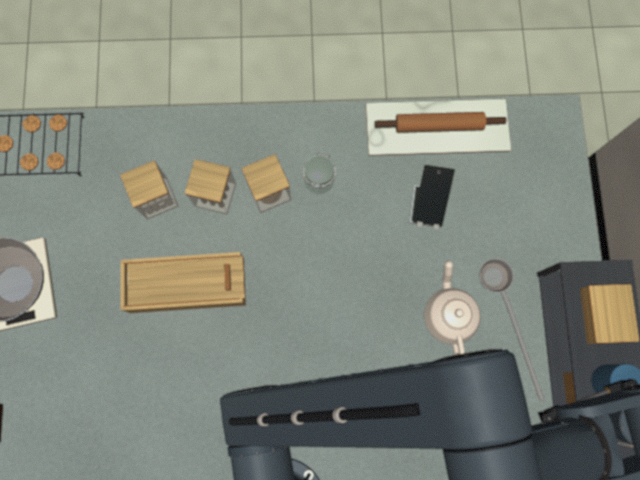

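The side view shows the box with its pull at (320,335) and the phone at (318,165). In the top view the box is at (182,282), its pull at (228,277) and the phone at (433,195). Next I measure the box, the pull and the phone corners.

```bash
cat > h.py <<'E'
import numpy as np,cv2
from scipy.spatial.transform import Rotation as R
from rig import robot
def cam(n):
    c=robot.camera(n); c["f"]=240/np.tan(np.radians(c["fov_y"]/2)); c["img"]=np.ascontiguousarray(c["frame"][...,::-1]); c["hsv"]=cv2.cvtColor(c["img"],cv2.COLOR_BGR2HSV); return c
def ray(c,p):
    E=c["extrinsics"]; d=E[:3,:3]@[(p[0]-c["cx"])/c["f"],(p[1]-c["cy"])/c["f"],1]; return E[:3,3],d/np.linalg.norm(d)
def onz(c,p,z):
    o,d=ray(c,p); return o+d*(z-o[2])/d[2]
def proj(c,P):
    E=c["extrinsics"]; q=E[:3,:3].T@(np.asarray(P)-E[:3,3]); return np.array([c["cx"]+c["f"]*q[0]/q[2],c["cy"]+c["f"]*q[1]/q[2]])
def tri(c1,p1,c2,p2):
    o1,d1=ray(c1,p1);o2,d2=ray(c2,p2)
    A=np.stack([d1,-d2],1);t=np.linalg.lstsq(A,o2-o1,rcond=None)[0]
    a,b=o1+d1*t[0],o2+d2*t[1]; return (a+b)/2,np.linalg.norm(a-b)
def blob(m,roi):
    x0,y0,x1,y1=roi; k=np.zeros(m.shape,np.uint8);k[y0:y1,x0:x1]=m[y0:y1,x0:x1]*255
    return max(cv2.findContours(k,cv2.RETR_EXTERNAL,cv2.CHAIN_APPROX_NONE)[0],key=cv2.contourArea)
def quad(cn):
    h=cv2.convexHull(cn)
    return cv2.approxPolyN(h,4,ensure_convex=True).reshape(-1,2) if hasattr(cv2,"approxPolyN") else cv2.boxPoints(cv2.minAreaRect(cn))
E
python3 - <<'E'
from h import *
s,t=cam("side"),cam("top")
np.set_printoptions(precision=4,suppress=True)
H=lambda c:c["hsv"].astype(int)
for n,c,rb,rp,rph in(("side",s,(230,300,370,479),(300,322,345,348),(285,130,350,190)),("top",t,(110,240,255,320),(215,255,240,300),(405,155,465,235))):
    h=H(c); wood=(h[...,1]>90)&(h[...,0]<28)
    b=blob(wood,rb); print(n,"box",quad(b).tolist(),cv2.contourArea(b))
    pl=blob(wood&(h[...,2]<(140)),rp); print(" pull",quad(pl).tolist(),cv2.minAreaRect(pl))
    ph=blob(h[...,2]<45,rph); print(" phone",quad(ph).tolist(),cv2.contourArea(ph))
    if n=="top":
        for p in quad(b): print(onz(c,p,.08))
        print(onz(c,cv2.minAreaRect(pl)[0],.0985))
a=cv2.resize(s["img"][125:215,280:360],None,fx=5,fy=5,interpolation=2)
b=cv2.resize(t["img"][155:245,400:470],None,fx=5,fy=5,interpolation=2)
cv2.imwrite("pics/ph.png",np.hstack([a,b]))
a=cv2.resize(s["img"][310:480,235:365],None,fx=3,fy=3,interpolation=2)
b=cv2.resize(t["img"][240:325,110:255],None,fx=2.8,fy=2.8,interpolation=2)
b=cv2.copyMakeBorder(b,0,a.shape[0]-b.shape[0],0,0,0)
cv2.imwrite("pics/box.png",np.hstack([a,b]))
E
```

```text
side box [[355, 334], [306, 484], [237, 459], [297, 317]] 9977.0
 pull [[334, 335], [334, 345], [304, 337], [304, 327]] ((319.06640625, 336.2510681152344), (31.30600929260254, 9.984427452087402), 14.931418418884277)
 phone [[344, 178], [323, 199], [293, 153], [307, 139]] 1076.5
top box [[245, 304], [121, 313], [121, 260], [242, 252]] 6174.5
 pull [[230, 270], [230, 290], [226, 289], [228, 263]] ((228.95684814453125, 277.99627685546875), (3.984961986541748, 23.909772872924805), 4.969740867614746)
 phone [[453, 170], [441, 225], [408, 219], [426, 166]] 1381.0
[0.4468 0.0652 0.08  ]
[0.4356 0.3459 0.08  ]
[0.5576 0.35   0.08  ]
[0.5674 0.0711 0.08  ]
[0.5048 0.099  0.0985]
```

View pics/ph.png

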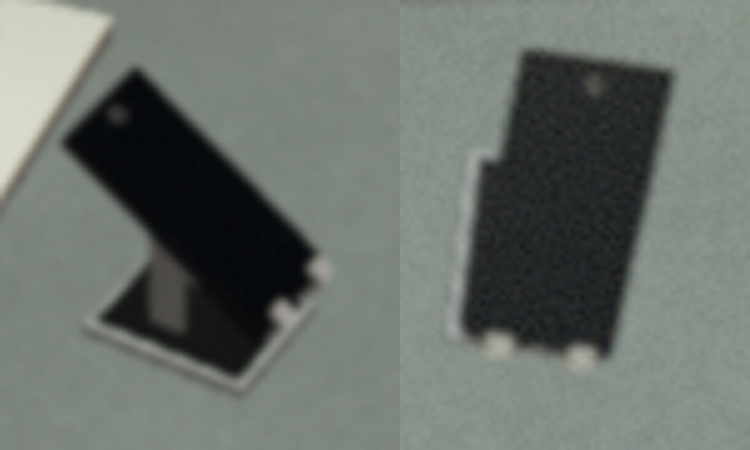

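View pics/box.png

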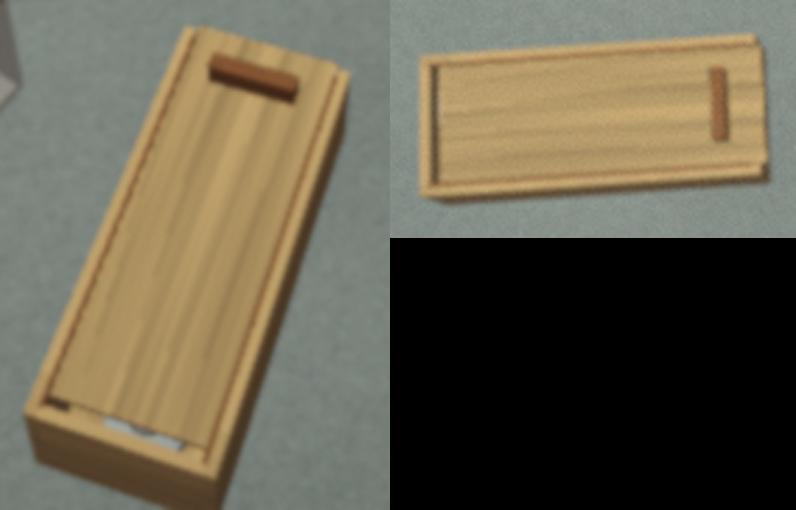

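The close-ups show the phone with its lens dot at about (303,147) in the side view and (438,171) in the top view. The box is shut with the pull towards -y, and a sliver of metal shows at the +y end.

```bash
python3 - <<'E'
from h import *
np.set_printoptions(precision=4,suppress=True)
s,t=cam("side"),cam("top")
S=[(292.5,152.9),(306.8,138.2),(343.9,176.4),(332,194.5)];T=[(424.5,164.6),(454,169),(442,225.8),(414.2,223.6)]
P=[]
for a,b in zip(S,T):
    p,e=tri(s,a,t,b);P.append(p);print(p,e)
P=np.array(P);print([np.linalg.norm(P[i]-P[i-1]) for i in range(4)])
# rect model: order TL(+y),TR,BR,BL ; x=0,y,z rel lens
M=np.array([[0,.036,.011],[0,-.036,.011],[0,-.036,-.135],[0,.036,-.135]])
rot,rs=R.align_vectors(P-P.mean(0),M-M.mean(0));A=rot.as_matrix()
L=P.mean(0)-A@M.mean(0);print("lens fit",L,rs,"\n",A,"elev",np.degrees(np.arcsin(-A[2,0])))
# lens dots
for c,m in((s,(296,140,312,156)),(t,(430,164,446,178))):
    x0,y0,x1,y1=m;g=cv2.cvtColor(c["img"],6)[y0:y1,x0:x1].astype(float)
    cc=(303.2,147.4) if c is s else (438.4,171.4)
    yy,xx=np.mgrid[y0:y1,x0:x1];w=np.clip(g-np.median(g)-6,0,None)*(np.hypot(xx-cc[0],yy-cc[1])<3.5)
    c["d"]=((w*xx).sum()/w.sum(),(w*yy).sum()/w.sum());print(c["d"],proj(c,L))
print(tri(s,s["d"],t,t["d"]))
# pull in two views, top face
print("pull tri",tri(s,(319.5,332.5),t,(228.3,277)), onz(s,(319.5,333),.0985))
for p in((297,317),(355,334)):print("side corner",onz(s,p,.08))
for p in((121.1,261.4),(240.4,253.6)):print("top corner",onz(t,p,.08))
print([onz(t,p,.127)[:2] for p in((145,184),(208,181),(266,178))],onz(t,(319,170),.095)[:2],onz(t,(453,314),.1)[:2])
E
```

```text
[ 0.7511 -0.3581  0.1234] 0.0012162649913029986
[ 0.7377 -0.4254  0.1249] 0.0013887163586186436
[ 0.624  -0.4054  0.0425] 0.0012316252391668546
[ 0.6348 -0.3411  0.0298] 0.001702276437147971
[np.float64(0.15024668312421757), np.float64(0.06859063380177445), np.float64(0.1418332012029147), np.float64(0.06642363690890864)]
lens fit [ 0.7359 -0.3898  0.1175] 0.008091824625893093 
 [[ 0.5768  0.2092  0.7896]
 [-0.1916  0.9743 -0.1182]
 [-0.7941 -0.0831  0.6021]] elev 52.56890911816966
(np.float64(302.7595907928389), np.float64(147.22762148337597)) [302.3673 148.5571]
(np.float64(438.3625954198473), np.float64(171.64503816793894)) [438.1696 171.5274]
(array([ 0.7341, -0.3891,  0.1228]), np.float64(0.0005066638000045949))
pull tri (array([0.509 , 0.1014, 0.0929]), np.float64(0.001894258506549641)) [0.5084 0.1057 0.0985]
side corner [0.5681 0.0752 0.08  ]
side corner [0.4453 0.0725 0.08  ]
top corner [0.5543 0.3497 0.08  ]
top corner [0.5638 0.0749 0.08  ]
[array([0.724 , 0.2866]), array([0.7266, 0.1426]), array([0.7296, 0.0095])] [ 0.7557 -0.1136] [ 0.407  -0.4019]
```

```bash
python3 - <<'E'
from h import *
from scipy.optimize import least_squares
np.set_printoptions(precision=4,suppress=True)
s,t=cam("side"),cam("top")
# (cam, pixel, phone-frame point incl. which 8mm-deep edge forms the outline, weight)
B=.008
D=[(s,(302.8,147.2),(0,0,0),2),(t,(438.4,171.6),(0,0,0),2),
(s,(292.5,152.9),(B,.036,.011),1),(s,(306.8,138.2),(B,-.036,.011),1),(s,(343.9,176.4),(0,-.036,-.135),.7),
(t,(424.5,164.6),(B,.036,.011),1),(t,(454,169),(B,-.036,.011),1),(t,(442,225.8),(0,-.036,-.135),1),(t,(414.2,223.6),(0,.036,-.135),.5)]
def A(v): # v: yaw, elevation
    y,e=v; x=-np.array([-np.cos(e)*np.cos(y),-np.cos(e)*np.sin(y),np.sin(e)]); Y=np.array([-np.sin(y),np.cos(y),0]); return np.stack([x,Y,np.cross(x,Y)],1)
def f(v): return np.concatenate([w*(proj(c,v[:3]+A(v[3:])@np.array(m))-p) for c,p,m,w in D])
r=least_squares(f,[.735,-.389,.12,-.17,.93],loss="soft_l1")
print(r.x,np.degrees(r.x[3:]),"\n",f(r.x).reshape(-1,2))
E
```

```text
[ 0.7332 -0.3892  0.1231 -0.167   0.8935] [-9.5695 51.1912] 
 [[ 0.7726  0.0007]
 [ 0.1382  0.501 ]
 [-1.0884  0.1722]
 [-1.0731 -0.3349]
 [ 0.3833  0.5713]
 [-0.8883 -0.3857]
 [ 0.5307 -0.7802]
 [ 0.3856  0.3026]
 [-0.7584 -0.7047]]
```

>>> move_arm([
  {"hand": 4,"travel": [0,0,0],"twist": [0,0,7]},
  {"hand": 4,"travel": [0,0,0],"twist": [0,0,7]},
  {"hand": 4,"travel": [0,0,0],"twist": [0,0,2.1]},
], force=20)

```text
time: 0.65
position: [0.1953, -0.5936, 0.2139]
tool_rot: [1.0, 0.016, 0.0, -0.0]
ft_force: [0.3, -0.0, 0.2]
grip_width: 0.0742
grip_force: 0.0
```

>>> move_arm([
  {"hand": 4,"travel": [1.75,-3.6,0],"twist": [0,0,0]},
  {"hand": 4,"travel": [1.75,-3.6,0],"twist": [0,0,0]},
  {"hand": 4,"travel": [1.75,-3.6,0],"twist": [0,0,0]},
  {"hand": 4,"travel": [1.75,-3.6,0],"twist": [0,0,0]},
  {"hand": 4,"travel": [1.75,-3.6,0],"twist": [0,0,0]},
])

```text
time: 1.07
position: [0.2765, -0.4089, 0.214]
tool_rot: [1.0, 0.018, 0.0, 0.0]
ft_force: [1.0, -0.3, 0.5]
grip_width: 0.0436
grip_force: 0.0
```

>>> move_arm([
  {"hand": 4,"travel": [1.75,-3.6,0],"twist": [0,0,0]},
  {"hand": 4,"travel": [1.75,-3.6,0],"twist": [0,0,0]},
  {"hand": 4,"travel": [1.75,-3.6,0],"twist": [0,0,0]},
  {"hand": 4,"travel": [1.75,-3.6,0],"twist": [0,0,0]},
  {"hand": 4,"travel": [1.75,-3.6,0],"twist": [0,0,0]},
])

```text
time: 1.48
position: [0.3574, -0.2258, 0.2143]
tool_rot: [1.0, 0.018, 0.0, 0.0]
ft_force: [0.1, -0.4, -0.0]
grip_width: 0.0401
grip_force: 0.0
```

>>> move_arm([
  {"hand": 4,"travel": [1.75,-3.6,0],"twist": [0,0,0]},
  {"hand": 4,"travel": [1.75,-3.6,0],"twist": [0,0,0]},
  {"hand": 4,"travel": [1.75,-3.6,0],"twist": [0,0,0]},
  {"hand": 4,"travel": [1.75,-3.6,0],"twist": [0,0,0]},
  {"hand": 4,"travel": [1.75,-3.6,0],"twist": [0,0,0]},
])

```text
time: 1.9
position: [0.4384, -0.0425, 0.2143]
tool_rot: [1.0, 0.018, 0.0, 0.0]
ft_force: [0.3, -0.6, -0.0]
grip_width: 0.0397
grip_force: 0.0
```

>>> move_arm([
  {"hand": 4,"travel": [1.75,-3.6,0],"twist": [0,0,0]},
  {"hand": 4,"travel": [1.75,-3.6,0],"twist": [0,0,0]},
  {"hand": 4,"travel": [1.75,-3.6,0],"twist": [0,0,0]},
  {"hand": 4,"travel": [1.75,-3.6,0],"twist": [0,0,0]},
  {"hand": 4,"travel": [0,0,0],"twist": [0,0,0]},
])

```text
time: 2.32
position: [0.5055, 0.108, 0.2145]
tool_rot: [1.0, 0.021, 0.003, -0.001]
ft_force: [-0.2, 0.5, 0.1]
grip_width: 0.04
grip_force: 0.0
```

>>> move_arm([
  {"hand": 4,"travel": [0,0.6,3],"twist": [0,0,0]},
  {"hand": 4,"travel": [0,0,3],"twist": [0,0,0]},
  {"hand": 4,"travel": [0,0,3],"twist": [0,0,0]},
  {"hand": 4,"travel": [0,0,1.7],"twist": [0,0,0]},
  {"hand": 4,"travel": [0,0,0.8],"twist": [0,0,0]},
])

```text
time: 2.73
position: [0.5007, 0.0957, 0.0966]
tool_rot: [1.0, 0.018, -0.002, -0.0]
ft_force: [0.4, -1.2, 0.0]
grip_width: 0.04
grip_force: 0.0
```

>>> move_arm([
  {"hand": 0.5,"travel": [0,0,0],"twist": [0,0,0]},
  {"hand": 0.5,"travel": [0,0,0],"twist": [0,0,0]},
  {"hand": 0.5,"travel": [0,0,0],"twist": [0,0,0]},
  {"hand": 0.5,"travel": [0,0,0],"twist": [0,0,0]},
], force=15)

```text
time: 3.07
position: [0.5038, 0.096, 0.1003]
tool_rot: [1.0, 0.018, 0.002, 0.0]
ft_force: [0.2, 0.1, 0.6]
grip_width: 0.0213
grip_force: 0.0
```

>>> move_arm([
  {"hand": 0.5,"travel": [0,0,0.2],"twist": [0,0,0]},
  {"hand": 0.5,"travel": [0,0,0],"twist": [0,0,0]},
  {"hand": 0.5,"travel": [0,0,0],"twist": [0,0,0]},
  {"hand": 0.5,"travel": [0,0,0],"twist": [0,0,0]},
])

```text
time: 3.4
position: [0.5028, 0.0961, 0.0972]
tool_rot: [1.0, 0.018, 0.0, 0.0]
ft_force: [-0.7, 0.3, -0.2]
grip_width: 0.0057
grip_force: 0.0
```

```bash
python3 - <<'E'
from h import *
s,t=cam("side"),cam("top")
a=cv2.resize(s["img"][270:480,230:380],None,fx=2.6,fy=2.6,interpolation=2)
b=cv2.resize(t["img"][220:330,110:280],None,fx=2.35,fy=2.35,interpolation=2)
b=cv2.copyMakeBorder(b,0,a.shape[0]-b.shape[0],0,0,0)
cv2.imwrite("pics/g.png",np.hstack([a,b]))
o=robot.get_obs();print(o["position"],o["grip_width"],o["grip_force"])
E
```

```text
[0.50272464 0.09610681 0.09709578] 0.005292286542597366 0.0
```

View pics/g.png

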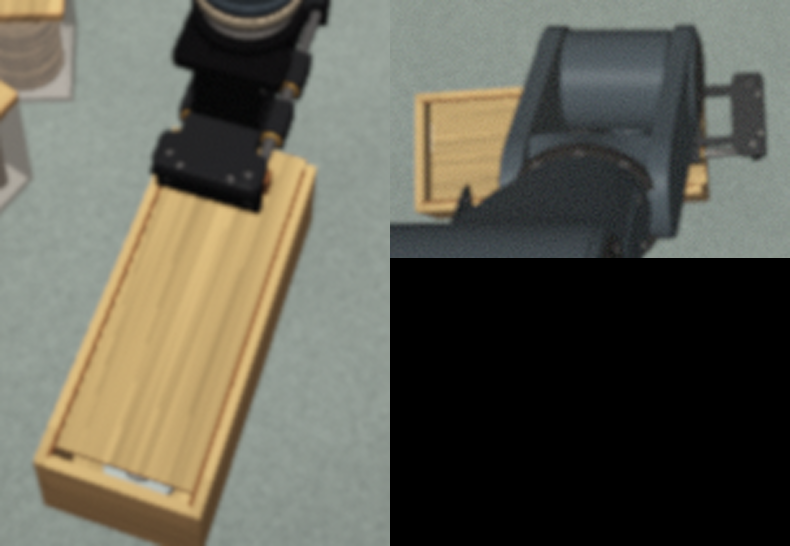

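The gripper sits over the pull end of the box, and the box and lid look unmoved. A reddish bit of pull shows at side pixel (332,340). The fingers closed to 5 mm, so I check the geometry numerically.

```bash
python3 - <<'E'
from h import *
np.set_printoptions(precision=4,suppress=True)
s,t=cam("side"),cam("top")
o=robot.get_obs();print(o["position"],R.from_quat(o["tool_rot"]).as_matrix(),o["q"])
for P in([.5055,.1005,.0985],[.503,.096,.083],[.503,.096,.153]):print(P,proj(s,P),proj(t,P))
for p in((292,341),(331,351)):print(onz(s,p,.153),onz(s,p,.173))
h=s["hsv"].astype(int); m=(h[...,1]>90)&(h[...,0]<28)&(h[...,2]<140)
m[:,:300]=0;m[:,345:]=0;m[:320]=0;m[352:]=0
y,x=np.nonzero(m);print(len(x),x.min(),x.max(),y.min(),y.max())
cv2.imwrite("pics/g2.png",cv2.resize(s["img"][290:370,270:360],None,fx=7,fy=7,interpolation=2))
E
```

```text
[0.5026 0.0961 0.097 ] [[ 0.9993  0.0368  0.    ]
 [ 0.0368 -0.9993  0.    ]
 [ 0.      0.     -1.    ]] [-0.0297  0.558   1.8207  0.      0.7629  1.5043]
[0.5055, 0.1005, 0.0985] [321.7915 331.2955] [228.3102 277.7221]
[0.503, 0.096, 0.083] [323.6853 334.0687] [231.1882 279.7391]
[0.503, 0.096, 0.153] [324.0889 314.1446] [227.0364 275.1065]
[0.538  0.1709 0.153 ] [0.5329 0.1819 0.173 ]
[0.465  0.1657 0.153 ] [0.4616 0.1769 0.173 ]
120 300 338 320 351
```

View pics/g2.png

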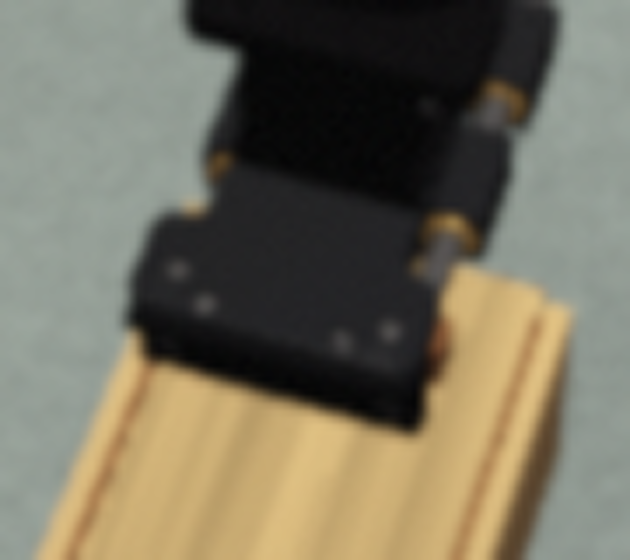

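>>> move_arm([
  {"hand": 0.5,"travel": [0,0,0.2],"twist": [0,0,0]},
  {"hand": 0.5,"travel": [0,0,0.1],"twist": [0,0,0]},
  {"hand": 0.5,"travel": [0,0,0],"twist": [0,0,0]},
])

```text
time: 3.85
position: [0.5024, 0.0961, 0.0936]
tool_rot: [1.0, 0.018, -0.0, -0.0]
ft_force: [1.0, 0.9, -0.4]
grip_width: 0.0053
grip_force: 0.0
```

>>> move_arm([
  {"hand": 0.5,"travel": [0,0,0.2],"twist": [0,0,0]},
  {"hand": 0.5,"travel": [0,0,0.1],"twist": [0,0,0]},
  {"hand": 0.5,"travel": [0,0,0],"twist": [0,0,0]},
])

```text
time: 4.1
position: [0.5024, 0.0961, 0.0906]
tool_rot: [1.0, 0.018, -0.0, -0.0]
ft_force: [-0.1, 0.9, -0.0]
grip_width: 0.005
grip_force: 0.0
```

>>> move_arm([
  {"hand": 0.5,"travel": [0,0,0.2],"twist": [0,0,0]},
  {"hand": 0.5,"travel": [0,0,0.1],"twist": [0,0,0]},
  {"hand": 0.5,"travel": [0,0,0],"twist": [0,0,0]},
])

```text
time: 4.35
position: [0.5028, 0.0961, 0.09]
tool_rot: [1.0, 0.019, 0.0, 0.0]
ft_force: [-2.8, 0.0, 15.6]
grip_width: 0.0052
grip_force: 8.0
```

>>> move_arm([
  {"hand": 4,"travel": [0,0,-0.5],"twist": [0,0,0]},
  {"hand": 4,"travel": [0,-0.4,0],"twist": [0,0,0]},
  {"hand": 4,"travel": [0,0,0],"twist": [0,0,0]},
  {"hand": 4,"travel": [0,0,0],"twist": [0,0,0]},
  {"hand": 4,"travel": [0,0,0],"twist": [0,0,0]},
])

```text
time: 4.77
position: [0.5022, 0.1002, 0.0925]
tool_rot: [1.0, 0.019, -0.0, -0.0]
ft_force: [-0.2, 0.4, 0.1]
grip_width: 0.0305
grip_force: 0.0
```

>>> move_arm([
  {"hand": 4,"travel": [0,0,0.2],"twist": [0,0,0]},
  {"hand": 4,"travel": [0,0,0.2],"twist": [0,0,0]},
  {"hand": 4,"travel": [0,0,0.2],"twist": [0,0,0]},
  {"hand": 4,"travel": [0,0,0.1],"twist": [0,0,0]},
  {"hand": 4,"travel": [0,0,0],"twist": [0,0,0]},
])

```text
time: 5.18
position: [0.5022, 0.1001, 0.0855]
tool_rot: [1.0, 0.018, -0.0, -0.0]
ft_force: [-0.9, 0.2, -0.1]
grip_width: 0.0397
grip_force: 0.0
```

>>> move_arm([
  {"hand": 4,"travel": [0,0,0.4],"twist": [0,0,0]},
  {"hand": 4,"travel": [0,0,0.4],"twist": [0,0,0]},
  {"hand": 4,"travel": [0,0,0.2],"twist": [0,0,0]},
  {"hand": 0.5,"travel": [0,0,0],"twist": [0,0,0]},
  {"hand": 0.5,"travel": [0,0,0],"twist": [0,0,0]},
])

```text
time: 5.6
position: [0.5023, 0.1001, 0.0757]
tool_rot: [1.0, 0.018, -0.0, -0.0]
ft_force: [-0.3, -0.7, -0.5]
grip_width: 0.0325
grip_force: 0.0
```

>>> move_arm([
  {"hand": 0.5,"travel": [0,0,0],"twist": [0,0,0]},
  {"hand": 0.5,"travel": [0,0,0],"twist": [0,0,0]},
  {"hand": 0.5,"travel": [0,0,0],"twist": [0,0,0]},
  {"hand": 0.5,"travel": [0,0,0],"twist": [0,0,0]},
  {"hand": 0.5,"travel": [0,0,0],"twist": [0,0,0]},
])

```text
time: 6.02
position: [0.5026, 0.1003, 0.076]
tool_rot: [1.0, 0.018, 0.0, -0.0]
ft_force: [0.7, 1.0, -0.6]
grip_width: 0.0117
grip_force: 15.0
```

>>> move_arm([
  {"hand": 0.5,"travel": [0,1,0],"twist": [0,0,0]},
  {"hand": 0.5,"travel": [0,2,0],"twist": [0,0,0]},
  {"hand": 0.5,"travel": [0,2,0],"twist": [0,0,0]},
  {"hand": 0.5,"travel": [0,2,0],"twist": [0,0,0]},
  {"hand": 0.5,"travel": [0,2,0],"twist": [0,0,0]},
], force=20)

```text
time: 6.43
position: [0.5057, 0.0091, 0.076]
tool_rot: [1.0, 0.018, -0.0, -0.0]
ft_force: [0.3, 1.2, 0.3]
grip_width: 0.0114
grip_force: 20.0
```

>>> move_arm([
  {"hand": 0.5,"travel": [0,2,0],"twist": [0,0,0]},
  {"hand": 0.5,"travel": [0,2,0],"twist": [0,0,0]},
  {"hand": 0.5,"travel": [0,2,0],"twist": [0,0,0]},
  {"hand": 0.5,"travel": [0,2,0],"twist": [0,0,0]},
  {"hand": 0.5,"travel": [0,2,0],"twist": [0,0,0]},
])

```text
time: 6.85
position: [0.5092, -0.091, 0.076]
tool_rot: [1.0, 0.018, -0.0, -0.0]
ft_force: [1.0, 2.3, -0.0]
grip_width: 0.0117
grip_force: 20.0
```

>>> move_arm([
  {"hand": 0.5,"travel": [0,1.2,0],"twist": [0,0,0]},
  {"hand": 0.5,"travel": [0,0.8,0],"twist": [0,0,0]},
  {"hand": 0.5,"travel": [0,0.4,0],"twist": [0,0,0]},
  {"hand": 0.5,"travel": [0,0.2,0],"twist": [0,0,0]},
  {"hand": 0.5,"travel": [0,0,0],"twist": [0,0,0]},
])

```text
time: 7.27
position: [0.5092, -0.1047, 0.0758]
tool_rot: [1.0, 0.014, -0.001, -0.01]
ft_force: [9.2, 36.7, 6.0]
grip_width: 0.0119
grip_force: 20.0
```

>>> move_arm([
  {"hand": 0.5,"travel": [0,-1.1,0],"twist": [0,0,0]},
  {"hand": 4.5,"travel": [0,0,0],"twist": [0,0,0]},
  {"hand": 4.5,"travel": [0,0,0],"twist": [0,0,0]},
  {"hand": 4.5,"travel": [0,0,0],"twist": [0,0,0]},
  {"hand": 4.5,"travel": [0,0,0],"twist": [0,0,0]},
])

```text
time: 7.68
position: [0.5105, -0.1061, 0.076]
tool_rot: [1.0, 0.018, 0.0, 0.001]
ft_force: [-0.2, 0.0, 0.0]
grip_width: 0.0306
grip_force: 0.0
```

>>> move_arm([
  {"hand": 4.5,"travel": [0,0,-3],"twist": [0,0,0]},
  {"hand": 4.5,"travel": [0,0,-4],"twist": [0,0,0]},
  {"hand": 4.5,"travel": [0,0,-3],"twist": [0,0,0]},
  {"hand": 4.5,"travel": [0,0,0],"twist": [0,0,0]},
])

```text
time: 8.02
position: [0.5143, -0.1077, 0.1818]
tool_rot: [1.0, 0.018, 0.006, 0.003]
ft_force: [0.9, -0.9, 0.4]
grip_width: 0.0443
grip_force: 0.0
```

```bash
python3 - <<'E'
from h import *
s,t=cam("side"),cam("top")
a=cv2.resize(s["img"][300:480,200:380],None,fx=2.2,fy=2.2,interpolation=2)
b=cv2.resize(t["img"][240:325,110:245],None,fx=2.9,fy=2.9,interpolation=2)
b=cv2.copyMakeBorder(b,0,a.shape[0]-b.shape[0],0,0,0)
cv2.imwrite("pics/o.png",np.hstack([a,b]));print(a.shape,b.shape)
o=robot.get_obs();print(o["position"],o["time"])
E
```

```text
(396, 396, 3) (396, 392, 3)
[ 0.51088754 -0.10620352  0.17727974] 8.1167
```

View pics/o.png

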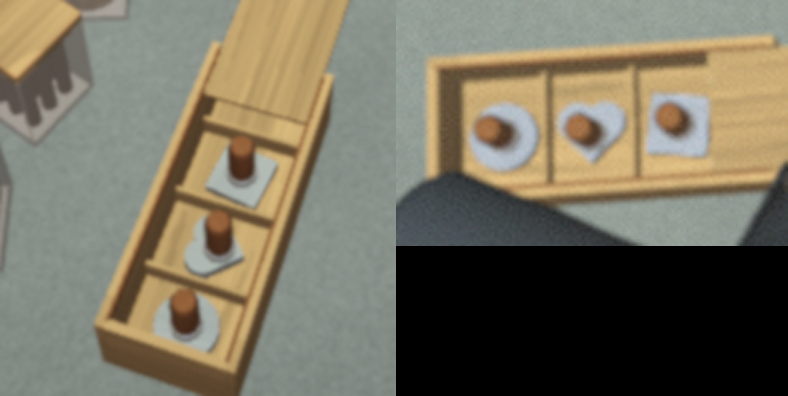

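The lid is open. The heart is in the middle bay, with its point towards -x. In the top view its handle top is near pixel (173,284), and in the side view near (299,398). Now I measure its position and turn.

```bash
python3 - <<'E'
from h import *
np.set_printoptions(precision=4,suppress=True)
s,t=cam("side"),cam("top")
C={}
for n,c,rb,rh in(("side",s,(280,385,316,432),(287,388,312,425)),("top",t,(163,268,192,300),(163,272,184,296))):
    im=cv2.resize(c["img"],None,fx=4,fy=4,interpolation=cv2.INTER_CUBIC);h=cv2.cvtColor(im,cv2.COLOR_BGR2HSV).astype(int)
    q=lambda r:tuple(4*v for v in r); un=lambda P:(np.asarray(P,float).reshape(-1,2)+.5)/4-.5
    hd=blob((h[...,0]<14)&(h[...,1]>90)&(h[...,2]<190),q(rh)); pl=blob((h[...,1]<60)&(h[...,2]>100),q(rb))
    print(n,"handle",un(cv2.minAreaRect(hd)[0]),cv2.contourArea(hd)/16,un([cv2.boundingRect(hd)[:2]]),np.array(cv2.boundingRect(hd)[2:])/4,"plate area",cv2.contourArea(pl)/16)
    hull=un(cv2.approxPolyDP(cv2.convexHull(pl),2,True))
    W=np.array([onz(c,p,.018)[:2] for p in hull]);print(W)
    C[n]=(un(hd),un(pl))
    cv2.drawContours(im,[hd],-1,(0,255,0),1);cv2.drawContours(im,[pl],-1,(0,0,255),1)
    x0,y0,x1,y1=q(rb);cv2.imwrite(f"pics/m{n}.png",cv2.resize(im[y0-16:y1+16,x0-16:x1+16],(390,500)))
cv2.imwrite("pics/m.png",np.hstack([cv2.imread("pics/mside.png"),cv2.imread("pics/mtop.png")]))
E
```

```text
side handle [[298.875 405.25 ]] 176.03125 [[293.375 395.625]] [11.25 19.5 ] plate area 324.34375
[[0.5235 0.2143]
 [0.4912 0.224 ]
 [0.4811 0.233 ]
 [0.4791 0.237 ]
 [0.4804 0.2417]
 [0.5017 0.2636]
 [0.5057 0.265 ]
 [0.514  0.2656]
 [0.5191 0.2644]
 [0.5244 0.2591]
 [0.5281 0.2526]
 [0.529  0.224 ]
 [0.526  0.2158]]
top handle [[174.0625 284.3125]] 73.65625 [[168.625 279.375]] [11.    9.75] plate area 247.78125
[[0.5281 0.2158]
 [0.5187 0.2061]
 [0.5061 0.206 ]
 [0.4793 0.2306]
 [0.4788 0.2342]
 [0.5061 0.2614]
 [0.5181 0.2616]
 [0.5264 0.2552]
 [0.5292 0.2487]]
```

View pics/m.png

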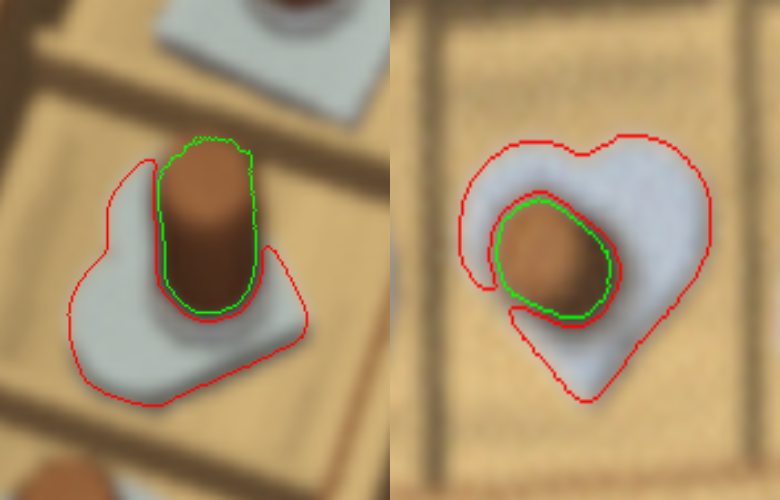

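The masks follow the plate outline well: it measures 50 x 56 mm. The origin is at about (0.502, 0.233) with a yaw near 0.5 degrees. I move above it.

>>> move_arm([
  {"hand": 4.5,"travel": [0,-3.5,0],"twist": [0,0,0]},
  {"hand": 4.5,"travel": [0,-3.6,0],"twist": [0,0,0]},
  {"hand": 4.5,"travel": [0,-3.6,0],"twist": [0,0,0]},
  {"hand": 4.5,"travel": [0,-3.6,0],"twist": [0,0,0]},
  {"hand": 4.5,"travel": [0.1,-3.6,0],"twist": [0,0,0]},
])

```text
time: 8.63
position: [0.5027, 0.0753, 0.174]
tool_rot: [1.0, 0.018, -0.002, -0.0]
ft_force: [1.0, 0.1, -0.1]
grip_width: 0.045
grip_force: 0.0
```

>>> move_arm([
  {"hand": 4.5,"travel": [0.1,-3.6,0],"twist": [0,0,0]},
  {"hand": 4.5,"travel": [0.1,-3.6,0],"twist": [0,0,0]},
  {"hand": 4.5,"travel": [0,-3.6,0],"twist": [0,0,0]},
  {"hand": 4.5,"travel": [0,-3.6,0],"twist": [0,0,0]},
  {"hand": 4.5,"travel": [0,-1.6,0],"twist": [0,0,0]},
])

```text
time: 9.05
position: [0.4989, 0.2374, 0.1739]
tool_rot: [1.0, 0.02, -0.002, -0.0]
ft_force: [-0.7, 0.1, -0.6]
grip_width: 0.0448
grip_force: 0.0
```

>>> move_arm([
  {"hand": 4.5,"travel": [0,0,0],"twist": [0,0,0]},
  {"hand": 4.5,"travel": [0,0,0],"twist": [0,0,0]},
  {"hand": 4.5,"travel": [0,0,0],"twist": [0,0,0]},
])

```text
time: 9.3
position: [0.4998, 0.233, 0.1746]
tool_rot: [1.0, 0.018, -0.001, 0.001]
ft_force: [0.1, 0.3, 0.2]
grip_width: 0.0449
grip_force: 0.0
```

```bash
python3 - <<'E'
from h import *
np.set_printoptions(precision=4,suppress=True)
s,t=cam("side"),cam("top")
print("handle top",tri(s,(298.9,400.9),t,(173.3,284.2)),onz(s,(298.9,400.9),.07),onz(t,(173.3,284.2),.07))
o=robot.get_obs();print(o["position"],o["tool_rot"],o["time"])
cv2.imwrite("pics/full2.png",s["img"])
E
```

```text
handle top (array([0.5014, 0.2334, 0.0595]), np.float64(0.001937136674538932)) [0.5004 0.2379 0.07  ] [0.4989 0.2309 0.07  ]
[0.5004 0.2326 0.1752] [ 0.9998  0.0175 -0.0008  0.0004] 9.4
```

>>> move_arm([
  {"hand": 4.5,"travel": [0,0,3],"twist": [0,0,0]},
  {"hand": 4.5,"travel": [0,0,3],"twist": [0,0,0]},
  {"hand": 4.5,"travel": [0,0,3],"twist": [0,0,0]},
  {"hand": 4.5,"travel": [0,0,1.5],"twist": [0,0,0]},
  {"hand": 4.5,"travel": [0,0,0],"twist": [0,0,0]},
])

```text
time: 9.82
position: [0.498, 0.2319, 0.0676]
tool_rot: [1.0, 0.017, -0.004, 0.001]
ft_force: [-0.5, 0.2, 1.1]
grip_width: 0.0454
grip_force: 0.0
```

>>> move_arm([
  {"hand": 4.5,"travel": [0,0,1],"twist": [0,0,0]},
  {"hand": 4.5,"travel": [0,0,1],"twist": [0,0,0]},
  {"hand": 4.5,"travel": [0,0,1],"twist": [0,0,0]},
  {"hand": 4.5,"travel": [0,0,1],"twist": [0,0,0]},
  {"hand": 4.5,"travel": [0,0,0.6],"twist": [0,0,0]},
])

```text
time: 10.23
position: [0.5004, 0.234, 0.0241]
tool_rot: [1.0, 0.018, -0.0, 0.0]
ft_force: [0.1, 0.3, 0.3]
grip_width: 0.0451
grip_force: 0.0
```

>>> move_arm([
  {"hand": 1.5,"travel": [0,0,0],"twist": [0,0,0]},
  {"hand": 1.5,"travel": [0,0,0],"twist": [0,0,0]},
  {"hand": 1.5,"travel": [0,0,0],"twist": [0,0,0]},
  {"hand": 1.5,"travel": [0,0,0],"twist": [0,0,0]},
  {"hand": 1.5,"travel": [0,0,0],"twist": [0,0,0]},
], force=40)

```text
time: 10.65
position: [0.5009, 0.2343, 0.0254]
tool_rot: [1.0, 0.018, 0.001, -0.0]
ft_force: [0.1, -0.2, 1.0]
grip_width: 0.0231
grip_force: 40.0
```

>>> move_arm([
  {"hand": 1.5,"travel": [0,0,0],"twist": [0,0,0]},
  {"hand": 1.5,"travel": [0,0,0],"twist": [0,0,0]},
  {"hand": 1.5,"travel": [0,0,0],"twist": [0,0,0]},
])

```text
time: 10.9
position: [0.5009, 0.2344, 0.0254]
tool_rot: [1.0, 0.018, 0.001, -0.0]
ft_force: [-0.3, 0.1, 3.0]
grip_width: 0.0229
grip_force: 40.0
```

>>> move_arm([
  {"hand": 1.5,"travel": [0,0,-1],"twist": [0,0,0]},
  {"hand": 1.5,"travel": [0,0,-2],"twist": [0,0,0]},
  {"hand": 1.5,"travel": [0,0,-2.5],"twist": [0,0,0]},
  {"hand": 1.5,"travel": [0,0,-3],"twist": [0,0,0]},
  {"hand": 1.5,"travel": [0,0,-3],"twist": [0,0,0]},
])

```text
time: 11.32
position: [0.4996, 0.2337, 0.141]
tool_rot: [1.0, 0.018, -0.001, 0.0]
ft_force: [0.5, -0.8, -0.8]
grip_width: 0.0228
grip_force: 40.0
```

>>> move_arm([
  {"hand": 1.5,"travel": [0,0,-3],"twist": [0,0,0]},
  {"hand": 1.5,"travel": [0,0,-3],"twist": [0,0,0]},
  {"hand": 1.5,"travel": [0,0,-3],"twist": [0,0,0]},
  {"hand": 1.5,"travel": [0,0,-3],"twist": [0,0,0]},
  {"hand": 1.5,"travel": [0,0,-2],"twist": [0,0,0]},
])

```text
time: 11.73
position: [0.5009, 0.2341, 0.2835]
tool_rot: [1.0, 0.018, 0.002, -0.0]
ft_force: [1.2, 0.1, -0.9]
grip_width: 0.0227
grip_force: 40.0
```

>>> move_arm([
  {"hand": 1.5,"travel": [0.3,2,0],"twist": [0,0,0]},
  {"hand": 1.5,"travel": [0.4,3,0],"twist": [0,0,0]},
  {"hand": 1.5,"travel": [0.4,3,0],"twist": [0,0,0]},
  {"hand": 1.5,"travel": [0.4,3,0],"twist": [0,0,0]},
  {"hand": 1.5,"travel": [0.4,3,0],"twist": [0,0,0]},
])

```text
time: 12.15
position: [0.5239, 0.0937, 0.2803]
tool_rot: [1.0, 0.019, -0.0, 0.0]
ft_force: [-0.5, -0.1, -1.4]
grip_width: 0.0229
grip_force: 40.0
```

>>> move_arm([
  {"hand": 1.5,"travel": [0.4,3,0],"twist": [0,0,0]},
  {"hand": 1.5,"travel": [0.4,3,0],"twist": [0,0,0]},
  {"hand": 1.5,"travel": [0.4,3,0],"twist": [0,0,0]},
  {"hand": 1.5,"travel": [0.4,3,0],"twist": [0,0,0]},
  {"hand": 1.5,"travel": [0.4,3,0],"twist": [0,0,0]},
])

```text
time: 12.57
position: [0.5495, -0.0556, 0.2802]
tool_rot: [1.0, 0.018, -0.0, -0.0]
ft_force: [0.7, 1.7, -0.7]
grip_width: 0.023
grip_force: 40.0
```

>>> move_arm([
  {"hand": 1.5,"travel": [0.4,3,0],"twist": [0,0,0]},
  {"hand": 1.5,"travel": [0.4,3,0],"twist": [0,0,0]},
  {"hand": 1.5,"travel": [0.4,3,0],"twist": [0,0,0]},
  {"hand": 1.5,"travel": [0.4,3,0],"twist": [0,0,0]},
  {"hand": 1.5,"travel": [0.4,3,0],"twist": [0,0,0]},
])

```text
time: 12.98
position: [0.575, -0.2047, 0.2802]
tool_rot: [1.0, 0.018, -0.001, -0.0]
ft_force: [0.2, -0.7, -0.7]
grip_width: 0.0231
grip_force: 40.0
```

>>> move_arm([
  {"hand": 1.5,"travel": [0.4,3,0],"twist": [0,0,0]},
  {"hand": 1.5,"travel": [0.4,3,0],"twist": [0,0,0]},
  {"hand": 1.5,"travel": [0.4,3,0],"twist": [0,0,0]},
  {"hand": 1.5,"travel": [0.4,3,0],"twist": [0,0,0]},
  {"hand": 1.5,"travel": [0,0,0],"twist": [0,0,0]},
])

```text
time: 13.4
position: [0.5959, -0.3292, 0.2796]
tool_rot: [1.0, 0.016, 0.0, 0.002]
ft_force: [0.7, -0.9, -1.2]
grip_width: 0.0228
grip_force: 40.0
```

```bash
cat > goal.py <<'E'
from h import *
np.set_printoptions(precision=4,suppress=True)
L=np.array([.7332,-.3892,.1231]);yaw,e=np.radians([-9.57,51.2])
d=np.array([-np.cos(e)*np.cos(yaw),-np.cos(e)*np.sin(yaw),np.sin(e)])
X=-d;Y=np.array([-np.sin(yaw),np.cos(yaw),0]);Z=np.cross(X,Y)
face=L+.15*d
Rs=np.stack([Z,np.cross(d,Z),d],1)      # stamp goal: x=phone top, z=d
Rt=Rs@(R.from_euler("z",.5,degrees=True).inv()*R.from_quat([.99984,.0182,0,0])).as_matrix()  # stamp->tool from the grasp
E
python3 - <<'E'
from goal import *
o=robot.get_obs();Rc=R.from_quat(o["tool_rot"]).as_matrix()
rv=R.from_matrix(Rc.T@Rt).as_rotvec(degrees=True)
print(o["position"],o["grip_width"],"rotvec",rv,"face",face)
for n,T in(("A",face-[0,0,.0225]-.0419*Rt[:,2]),("B",face-.0194*Rt[:,2])):print(n,T,"travel cm",100*Rt.T@(T-o["position"]))
E
```

```text
[ 0.5959 -0.3292  0.2796] 0.022814946856754264 rotvec [-4.1498 38.5503  9.5096] face [ 0.6405 -0.3736  0.24  ]
A [ 0.6146 -0.3692  0.2502] travel cm [0.0124 3.6327 3.8672]
B [ 0.6285 -0.3716  0.2551] travel cm [1.4217 3.6717 4.3637]
```

>>> move_arm([
  {"hand": 1.5,"travel": [0,0,0],"twist": [-0.69,6.42,1.58]},
  {"hand": 1.5,"travel": [0,0,0],"twist": [-0.69,6.42,1.58]},
  {"hand": 1.5,"travel": [0,0,0],"twist": [-0.69,6.42,1.58]},
  {"hand": 1.5,"travel": [0,0,0],"twist": [-0.69,6.42,1.58]},
  {"hand": 1.5,"travel": [0,0,0],"twist": [-0.69,6.42,1.58]},
])

```text
time: 13.82
position: [0.5953, -0.3224, 0.2812]
tool_rot: [0.959, -0.051, 0.279, 0.026]
ft_force: [1.5, 1.3, -1.8]
grip_width: 0.0229
grip_force: 40.0
```

>>> move_arm([
  {"hand": 1.5,"travel": [0,0,0],"twist": [-0.69,6.42,1.58]},
  {"hand": 1.5,"travel": [0,1.8,0],"twist": [0,0,0]},
  {"hand": 1.5,"travel": [0,1.8,0],"twist": [0,0,0]},
  {"hand": 1.5,"travel": [0,0,0],"twist": [0,0,0]},
  {"hand": 1.5,"travel": [0,0,0],"twist": [0,0,0]},
])

```text
time: 14.23
position: [0.5918, -0.3576, 0.2805]
tool_rot: [0.945, -0.06, 0.32, 0.027]
ft_force: [-0.1, 0.4, -0.9]
grip_width: 0.0231
grip_force: 40.0
```

>>> move_arm([
  {"hand": 1.5,"travel": [0,0,0],"twist": [0,0,0]},
  {"hand": 1.5,"travel": [0,0,0],"twist": [0,0,0]},
])

```text
time: 14.4
position: [0.5923, -0.3561, 0.2803]
tool_rot: [0.945, -0.059, 0.32, 0.026]
ft_force: [-0.1, 0.7, -0.2]
grip_width: 0.0229
grip_force: 40.0
```

```bash
python3 - <<'E'
from goal import *
s,t=cam("side"),cam("top")
o=robot.get_obs();p=o["position"];Rc=R.from_quat(o["tool_rot"]).as_matrix()
print(p,o["grip_width"],"rot err deg",R.from_matrix(Rc.T@Rt).as_rotvec(degrees=True))
for n,F in(("A",p+[0,0,.0225]+.0419*Rc[:,2]),("B",p+.0194*Rc[:,2])):
    print(n,F,proj(s,F),proj(t,F))
a=cv2.resize(s["img"][70:230,250:390],None,fx=3.2,fy=3.2,interpolation=2)
b=cv2.resize(t["img"][130:290,370:475],None,fx=3.2,fy=3.2,interpolation=2)
cv2.imwrite("pics/f.png",np.hstack([a,b]));print(a.shape,b.shape)
E
```

```text
[ 0.5925 -0.3563  0.2804] 0.022369275549450784 rot err deg [-0.8167  1.2707  0.5411]
A [ 0.6177 -0.36    0.2696] [344.3618 115.1775] [442.6455 203.6899]
B [ 0.6042 -0.358   0.265 ] [349.6242 118.5518] [441.7242 210.7186]
(512, 448, 3) (512, 336, 3)
```

View pics/f.png

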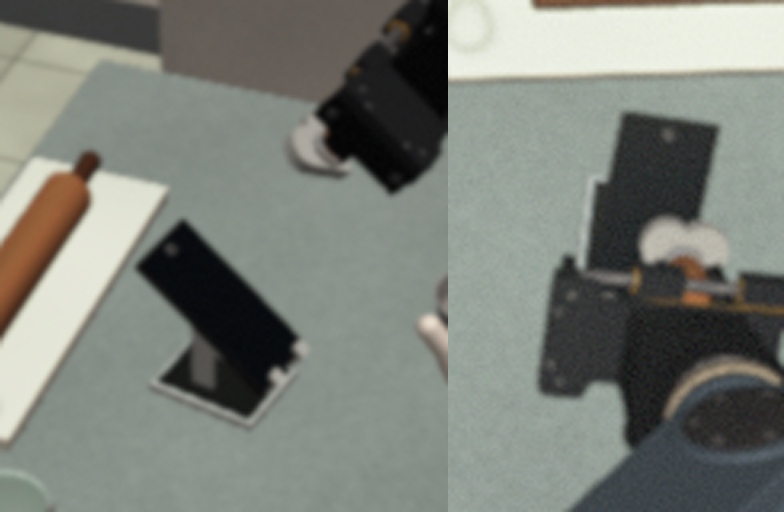

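The stamp is held above the phone with both lobes in view. In the top view they span x 430 to 457 with their upper edge near y 197; in the side view the plate is at about (341-359, 107-125). I compare these with hypotheses A and B.

```bash
cat > plate.py <<'E'
from goal import *
from rig import robot
def heart():  # outline points visible: lobes only (crude: circles for lobes)
    a=np.radians(np.arange(-60,241,10)); r=.0143
    pts=[(.0127+r*np.sin(b),sg*.0132+sg*0+r*np.cos(b),z) for sg in(1,-1) for b in a for z in(0,.012)]
    return np.array(pts)
def ext(q): return np.array([q[:,0].min(),q[:,0].max(),q[:,1].min()])
def measure():
    s,t=cam("side"),cam("top");out={}
    for n,c,r in(("side",s,(330,85,362,140)),("top",t,(420,185,470,220))):
        im=cv2.resize(c["img"],None,fx=4,fy=4,interpolation=cv2.INTER_CUBIC);h=cv2.cvtColor(im,cv2.COLOR_BGR2HSV).astype(int)
        m=(h[...,1]<28)&(h[...,2]>138)
        b=blob(m,tuple(4*v for v in r));q=(b.reshape(-1,2)+.5)/4-.5;out[n]=(ext(q),cv2.contourArea(b)/16)
    return s,t,out
def show():
    s,t,o=measure();ob=robot.get_obs();p=ob["position"];Rc=R.from_quat(ob["tool_rot"]).as_matrix()
    St=Rc@Rt.T@Rs
    print("tcp",p,"rot err",R.from_matrix(Rc.T@Rt).as_rotvec(degrees=True));print("measured",o)
    for n,F in(("A",p+[0,0,.0225]+.0419*Rc[:,2]),("B",p+.0194*Rc[:,2])):
        W=F+heart()@St.T
        print(n,F,[ext(np.array([proj(c,w) for w in W])) for c in(s,t)])
E
python3 -c "
from plate import *
show()
s,t=cam('side'),cam('top')
for c,ps in((s,[(344,112),(350,118),(335,118),(352,108)]),(t,[(436,203),(452,203),(425,203),(462,203)])):
    print([c['hsv'][y,x].tolist() for x,y in ps])"
```

```text
tcp [ 0.5925 -0.3566  0.2804] rot err [-0.7949  1.2641  0.5332]
measured {'side': (array([329.625, 361.375,  99.625]), 822.40625), 'top': (array([430.125, 469.375, 184.625]), 747.84375)}
A [ 0.6178 -0.3603  0.2696] [array([332.7878, 351.3059,  99.8968]), array([430.4041, 458.4257, 190.5866])]
B [ 0.6042 -0.3583  0.265 ] [array([338.1103, 356.5621, 103.2673]), array([429.4914, 457.4662, 197.6958])]
[[20, 18, 171], [15, 22, 117], [60, 13, 142], [0, 24, 21]]
[[23, 22, 189], [23, 22, 188], [100, 36, 43], [70, 19, 163]]
```

```bash
sed -i 's/m=(h.*$/m=(h[...,0]<45)\&(h[...,1]<60)\&(h[...,2]>95)/' plate.py; python3 -c "
from plate import *
show()
s,t=cam('side'),cam('top')
# camera bias check with known box points: far-end rim corners seen by both cameras, z=.08
for n,c,P in(('top',t,None),('side',s,None)):
    for z in (.08,): print(n,[proj(c,(.502-.001*0+ (x*.9994-y*.0349),.2332+(x*.0349+y*.9994),z)) for x,y in((.058,.116),(-.058,.116),(.058,-.16),(-.058,-.16))])
print('handle top pred',proj(s,(.502,.2332,.070)),proj(t,(.502,.2332,.070)))"
```

```text
tcp [ 0.5924 -0.3572  0.2804] rot err [-0.7644  1.2572  0.5068]
measured {'side': (array([329.625, 361.375,  84.625]), 419.5), 'top': (array([429.875, 457.875, 197.125]), 330.5625)}
A [ 0.6177 -0.3609  0.2696] [array([332.9094, 351.4275,  99.7685]), array([430.6966, 458.719 , 190.6202])]
B [ 0.6041 -0.3589  0.265 ] [array([338.229 , 356.6811, 103.1416]), array([429.7776, 457.753 , 197.7302])]
top [array([120.4716, 260.738 ]), array([120.5193, 311.073 ]), array([240.1937, 252.8478]), array([242.3323, 302.8416])]
side [array([244.4316, 446.2018]), array([308.5372, 468.1683]), array([298.1478, 317.4353]), array([353.1303, 332.8603])]
handle top pred [298.9993 398.354 ] [172.3368 282.8996]
```

```bash
sed -i 's/(h\[...,2\]>95)/(h[...,2]>(135 if n=="side" else 95))/' plate.py; python3 -c "
from plate import *
show()
s,t,_=measure()
# side-camera bias from box rim, lines found on the picture: outer corner via wood mask
h=s['hsv'].astype(int);b=blob((h[...,1]>90)&(h[...,0]<28),(225,310,370,479));print(cv2.approxPolyDP(cv2.convexHull(b),2,True).reshape(-1,2).tolist())
# side: round and square plates
for r in((265,425,310,470),(290,355,330,400)):
    hh=blob((h[...,0]<14)&(h[...,1]>90)&(h[...,2]<190),r);print('handle',cv2.boundingRect(hh))
ht=t['hsv'].astype(int)
for r in((130,270,160,300),(195,262,215,300)):
    hh=blob((ht[...,0]<14)&(ht[...,1]>90)&(ht[...,2]<190),r);print('top handle',cv2.boundingRect(hh))
"
```

```text
tcp [ 0.5923 -0.3574  0.2803] rot err [-0.7508  1.2553  0.4914]
measured {'side': (array([340.625, 350.625, 104.375]), 94.4375), 'top': (array([430.125, 458.125, 197.375]), 328.9375)}
A [ 0.6176 -0.3611  0.2696] [array([332.9773, 351.4957,  99.7239]), array([430.8233, 458.8455, 190.6551])]
B [ 0.604  -0.3591  0.265 ] [array([338.2955, 356.7479, 103.098 ]), array([429.9014, 457.8766, 197.7651])]
[[354, 310], [348, 355], [308, 477], [290, 478], [248, 463], [244, 444], [296, 321], [306, 310]]
handle (278, 432, 12, 19)
handle (304, 362, 11, 19)
top handle (138, 281, 12, 9)
top handle (200, 276, 10, 10)
```

```bash
python3 - <<'E'
from h import *
from scipy.optimize import least_squares
np.set_printoptions(precision=4,suppress=True)
s,t=cam("side"),cam("top")
# edge lines of the phone, sub-pixel: dark contour on 4x picture, line fits, intersections
def lines(c,roi,segs):
    im=cv2.resize(c["img"],None,fx=4,fy=4,interpolation=cv2.INTER_CUBIC);g=cv2.cvtColor(im,6)
    x0,y0,x1,y1=roi;k=np.zeros(g.shape,bool);k[4*y0:4*y1,4*x0:4*x1]=1
    b=blob((g<85)&k,(0,0,2560,1920)).reshape(-1,2);q=(b+.5)/4-.5;out=[]
    for a,e in segs:
        a,e=np.array(a,float),np.array(e,float);u=(e-a)/np.linalg.norm(e-a);n=np.array([-u[1],u[0]])
        T=(q-a)@u/np.linalg.norm(e-a);m=(T>.12)&(T<.88)&(abs((q-a)@n)<2.5)
        v=cv2.fitLine(q[m].astype(np.float32),cv2.DIST_HUBER,0,.01,.01).ravel();out.append(np.cross([v[2],v[3],1],[v[2]+v[0],v[3]+v[1],1]))
    return out
X=lambda l,m:(np.cross(l,m)[:2]/np.cross(l,m)[2])
st,sr=lines(s,(285,130,350,205),[((292.5,152.9),(306.8,138.2)),((306.8,138.2),(343.9,176.4))])
sl,=lines(s,(285,130,350,205),[((292.5,152.9),(310.5,172.5))])
print("side",X(st,sl),X(st,sr))
tr,tb=None,None
try:
    tl,=lines(t,(405,155,465,196),[((424.5,164.6),(420.9,186.5))]);tt,=lines(t,(405,155,465,196),[((424.5,164.6),(454,169))]);tr,=lines(t,(405,155,465,196),[((454,169),(449,193))])
    print("top",X(tt,tl),X(tt,tr))
except Exception as ex: print(ex)
B=.008
def A(v):
    y,e=v; x=-np.array([-np.cos(e)*np.cos(y),-np.cos(e)*np.sin(y),np.sin(e)]); Y=np.array([-np.sin(y),np.cos(y),0]); return np.stack([x,Y,np.cross(x,Y)],1)
for bu,bv in((0,0),(1.2,1.5),(2,2.5)):
    D=[(s,(302.8,147.2),(0,0,0),2),(t,(438.4,171.6),(0,0,0),2),(s,X(st,sl),(B,.036,.011),1),(s,X(st,sr),(B,-.036,.011),1),(s,(343.9,176.4),(0,-.036,-.135),.7),
    (t,X(tt,tl) if tr is not None else (424.5,164.6),(B,.036,.011),1),(t,X(tt,tr) if tr is not None else (454,169),(B,-.036,.011),1),(t,(442,225.8),(0,-.036,-.135),1),(t,(414.2,223.6),(0,.036,-.135),.5)]
    f=lambda v:np.concatenate([w*(proj(c,v[:3]+A(v[3:])@np.array(m))-p+([bu,bv] if c is s else [0,0])) for c,p,m,w in D])
    r=least_squares(f,[.735,-.389,.12,-.17,.93],loss="soft_l1");print(bu,bv,r.x[:3],np.degrees(r.x[3:]),r.cost,"\n",f(r.x).round(1).tolist())
E
```

```text
side [291.3694 153.1192] [306.6811 137.783 ]
top [424.6553 164.9154] [453.7884 169.1729]
0 0 [ 0.7334 -0.3892  0.1231] [-9.6138 51.333 ] 2.8703109616127627 
 [0.6, 0.0, 0.1, 0.4, -0.0, -0.0, -1.0, 0.1, 0.4, 0.6, -1.1, -0.8, 0.7, -1.0, 0.3, 0.3, -0.8, -0.7]
1.2 1.5 [ 0.7329 -0.3878  0.1287] [-9.4497 51.3239] 6.771151355373916 
 [2.9, 0.3, -0.1, -0.7, 1.1, 0.1, 0.1, 0.2, 1.3, 0.7, -1.3, -1.3, 0.7, -1.6, 0.4, -0.0, -0.8, -0.8]
2 2.5 [ 0.7325 -0.3869  0.1326] [-9.2904 51.6101] 11.22331400061853 
 [4.5, 0.4, -0.2, -1.5, 1.9, 0.2, 0.8, 0.3, 2.0, 0.7, -1.4, -1.6, 0.6, -2.0, 0.5, -0.2, -0.8, -0.9]
```

```bash
sed -i 's/L=np.array.*;yaw/L=np.array([.733,-.3886,.125]);yaw/; s/-9.57,51.2/-9.5,51.4/' goal.py; cat > left.py <<'E'
from goal import *
o=robot.get_obs();p=o["position"];Rc=R.from_quat(o["tool_rot"]).as_matrix()
rv=R.from_matrix(Rc.T@Rt).as_rotvec(degrees=True);T=face-.0194*Rt[:,2]
print(o["time"],p,"twist",rv,"travel after twist cm",100*Rt.T@(T-p),"face now",p+.0194*Rc[:,2],"goal",face,o["grip_width"])
E
python3 left.py
```

```text
15.2 [ 0.5923 -0.3575  0.2803] twist [-0.696   1.0556  0.4297] travel after twist cm [1.5349 0.787  4.1797] face now [ 0.604  -0.3592  0.265 ] goal [ 0.6407 -0.3732  0.2422] 0.02310571555795791
```

>>> move_arm([
  {"hand": 1.5,"travel": [0,0,0],"twist": [-0.7,1.05,0.4]},
  {"hand": 1.5,"travel": [0.5,0.2,1.4],"twist": [0,0,0]},
  {"hand": 1.5,"travel": [0.5,0.3,1.4],"twist": [0,0,0]},
  {"hand": 1.5,"travel": [0.5,0.3,1.4],"twist": [0,0,0]},
  {"hand": 1.5,"travel": [0,0,0],"twist": [0,0,0]},
])

```text
time: 15.62
position: [0.6297, -0.3718, 0.2556]
tool_rot: [0.942, -0.065, 0.329, 0.032]
ft_force: [-0.1, -0.0, -0.8]
grip_width: 0.0231
grip_force: 40.0
```

>>> move_arm([
  {"hand": 1.5,"travel": [0,0,0],"twist": [0,0,0]},
  {"hand": 1.5,"travel": [0,0,0],"twist": [0,0,0]},
  {"hand": 1.5,"travel": [0,0,0],"twist": [0,0,0]},
  {"hand": 1.5,"travel": [0,0,0],"twist": [0,0,0]},
  {"hand": 1.5,"travel": [0,0,0],"twist": [0,0,0]},
])

```text
time: 16.03
position: [0.6283, -0.3712, 0.2576]
tool_rot: [0.942, -0.065, 0.329, 0.032]
ft_force: [0.3, 0.6, -0.9]
grip_width: 0.0231
grip_force: 40.0
```

```bash
python3 left.py; sed -i 's/(420,185,470,220)/(415,175,475,215)/;s/(330,85,362,140)/(318,100,362,145)/' plate.py; python3 -c "
from plate import *
show()"
```

```text
16.0333 [ 0.6283 -0.3712  0.2576] twist [ 0.0309 -0.0218  0.0385] travel after twist cm [ 0.0173 -0.0129  0.0438] face now [ 0.6403 -0.3732  0.2425] goal [ 0.6407 -0.3732  0.2422] 0.023078769957611062
tcp [ 0.6284 -0.3713  0.2575] rot err [ 0.0254 -0.0164  0.0356]
measured {'side': (array([327.125, 337.375, 107.875]), 81.5), 'top': (array([433.375, 460.875, 183.125]), 313.71875)}
A [ 0.6542 -0.3756  0.2472] [array([319.9492, 338.2731, 101.4594]), array([434.5077, 461.8502, 176.5474])]
B [ 0.6404 -0.3733  0.2423] [array([325.1857, 343.4421, 104.9401]), array([433.4337, 460.7252, 183.6883])]
```

>>> move_arm([
  {"hand": 1.5,"travel": [0.1,0,-0.2],"twist": [0,0,0]},
  {"hand": 1.5,"travel": [0,0,0],"twist": [0,0,0]},
  {"hand": 1.5,"travel": [0,0,0],"twist": [0,0,0]},
  {"hand": 1.5,"travel": [0,0,0],"twist": [0,0,0]},
  {"hand": 1.5,"travel": [0,0,0],"twist": [0,0,0]},
])

```text
time: 16.55
position: [0.6282, -0.3711, 0.2592]
tool_rot: [0.942, -0.065, 0.329, 0.032]
ft_force: [-0.6, -0.2, -1.7]
grip_width: 0.0232
grip_force: 40.0
```

>>> move_arm([
  {"hand": 1.5,"travel": [0,0,0],"twist": [0,0,0]},
  {"hand": 1.5,"travel": [0,0,0],"twist": [0,0,0]},
  {"hand": 1.5,"travel": [0,0,0],"twist": [0,0,0]},
  {"hand": 1.5,"travel": [0,0,0],"twist": [0,0,0]},
  {"hand": 1.5,"travel": [0,0,0],"twist": [0,0,0]},
])

```text
time: 16.97
position: [0.6282, -0.3711, 0.2592]
tool_rot: [0.942, -0.065, 0.329, 0.032]
ft_force: [0.2, 0.3, -0.1]
grip_width: 0.0233
grip_force: 40.0
```

```bash
python3 left.py; python3 -c "
from rig import robot
o=robot.get_obs();print(abs(o['joint_velocities']).max(),o['grip_force']);print(robot.hand_in())"
```

```text
16.9667 [ 0.6282 -0.3711  0.2592] twist [-0.0009  0.0073  0.034 ] travel after twist cm [-0.0656 -0.0062  0.1769] face now [ 0.6401 -0.3731  0.244 ] goal [ 0.6407 -0.3732  0.2422] 0.02330464961501526
0.0021483731858775858 39.99995197635144
the job is handed in; nothing more can be done
None
```

I handed the job in at 17 s: the lid is open and the heart stamp is held still about 15 cm in front of the lens, square to it with the lobes towards the phone's top; its height relative to the lens may be off by up to about 1 cm, because the side camera read slightly differently from the top one.

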